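Step the week reminder on to its red field

ROBOT

A 6-joint arm with a two-finger parallel gripper is mounted at the origin on a cart in front of the work surface, level with it; the furniture and walls round the work are solid. World frame = base frame: x ahead of the robot, y to its left, z up, the work surface at z = 0. Lengths are in m, angles in degrees, forces in N, time in s.
With the tool pointing down it reaches from about 0.325 to 0.775 m from the base axis. Payload 5.5 kg.
Tool frame: the origin (TCP) lies at the centre of the arm's flange, where the gripper is bolted on; the fingertips stand 182 mm ahead of it and the grasp point (between the pads) lies 163 mm ahead of it; z points along the fingers, y is the line along which they close (so a half turn about z gives the same grasp; the last joint's range is limited). The gripper opens to 88 mm and grips with 3 to 60 N. Pads are 20 mm wide; open, the fingers measure 115 mm over their backs; the gripper's body (75 mm by 178 mm) begins 61 mm behind the grasp point.
Start: joints at [67.798, 5.22, 70.514, -0, 104.267, -3.249], TCP at [0.195, 0.567, 0.405] pointing down, gripper open.
Joint ranges: [-164.24, 164.24], [-49.07, 125.15], [9.68, 141.18], [-86.29, 266.29], [3.28, 154.24], [-151.56, 151.56]. Speed limits (degrees/s): [147.25, 147.25, 172.46, 180, 180, 180].

INTERFACE

Orientations are given as [roll, pitch, yaw] about the fixed x, y, z axes, in that order (R = Rz(yaw) Ry(pitch) Rx(roll)).
In Python, from station import r gives the robot as it stands. The module is installed in compiled form; this text tells all that it offers. Calls block until the motion is done:
- r.reach(position, orientation): joint-space move of the TCP to a pose.
- r.servo_line(position, rotation=None, speed=0.15): straight line of the TCP; rotation=None keeps the orientation; speed is the mean speed in m/s.
- r.move_joints(angles): joint-space move.
- r.let_go() and r.grab(squeeze=None): open the fingers fully, or close them until they stop; squeeze is the grip in N (None keeps the last).
- r.wait(seconds).
- r.inverse_kinematics(position, orientation): joint angles nearest the present ones, or None.
- r.sense(): the state.
- r.snapshot(name): name is "scene" or "top" or "wrist"; returns a dict with "frame" (400x640x3 uint8, red, green, blue), "fx", "fy", "cx", "cy" (pixels), "dist_coeffs" ([k1, k2, p1, p2, k3] as OpenCV has them; the pictures are not rectified), "R" (3x3) and "t" (3): a world point X has camera coordinates R X + t. Camera axes: x right, y down, z forward; pixel columns grow to the right and rows downward; lengths in m; the calibration is good to about 2 mm. A picture is of the moment at which its call begins. There is no depth.
A pose or a line that the arm cannot do raises r.IKError and nothing moves.
- r.hand_in(): hands the job in; it is judged then, once.
The state is a dict: "clock": time; "joints": joint angles; "joint_vel": joint speeds; "joint_torque": joint torques, N m; "tcp_pos": TCP position; "orientation": TCP orientation; "contact_force": force on the tool from outside, world axes, zero at the start; "torque": the same for the moment, N m; "opening": finger opening in m; "gripper_force": force on a finger pad.
Only numpy, scipy, OpenCV 4.12 (cv2) and the standard library are available. Lean on these libraries where they do the work, as an engineer would, in place of code of your own. Each camera call takes 0.05 s, during which the arm holds its last target. There are 200 camera calls.

TASK

The pill reminder on the worktop still shows an earlier day. Step it on with its orange push button until the red field of the drum stands at the two blue pointers, and leave the button fully out. Leave the garlic, the salt shaker, the glass and the mug where they stand.

Things in the scene. Friction and masses are not known exactly. Their poses are not given: they have to be found in the camera images.
- reminder: white pill reminder fixed to the worktop, 130 deep x 100 wide x 231 mm high. Origin: centre of its underside; its -x side is the front, with the button, z up. A horizontal drum (along y) in a clear round cover of 77 mm diameter, with 82 mm end caps (66 mm wide over all), has its axis at x +10, z 190 mm and overhangs the button, so that a vertical gripper has no room there.
- button_top (a point): centre of the flat outer face of the orange round push button (33 mm diameter), at x -40, z 70 mm of the reminder when out; it moves with the button. Its z axis points out of the button along the line of pressing, 30 degrees from vertical towards the front of the reminder; press along -z. Room round this axis on the side of the drum: 60 mm to the end caps. The button stands 22 mm out of a fixed collar of 40 mm diameter.
- button (a joint): travel of the push button in m: 0 fully out, 0.0185 fully in, where it meets a stop. The spring and the click of the drum take 2 to 5 N; it springs back by itself. A press of 14 mm or more advances the drum by exactly one field; the next press only counts after the button has come fully out (within 1 mm).
- drum (a joint): turn of the drum in rad; 0 with the red field at the pointers; each press adds 0.898 (a seventh of a turn, the front of the drum moves downwards); the drum clicks into seven rests. It starts two to four presses short of the red field, about -1.8, -2.7 or -3.6. It turns only this way; once past the red field it must go all the way round.
- red_field (a point): centre of the plain red field of the drum, 31 mm from the drum axis. The other six fields are white with 1 to 6 black dots, in order of coming to the pointers: 3, 4, 5, 6, red; so n dots at the pointers mean 7 - n presses to go. Each field is 46 x 28 mm.
- pointer (a point): point on the face of the field that stands at the pointers: midway between the two blue diamonds at the left and right edges of the clear cover, at the front, 35 degrees above the level of the drum axis. The red field is there when point red_field coincides with it.
- garlic: loose garlic bulb, 53 mm wide and 52 mm high, in front of the reminder on the left; origin at its underside
- salt_shaker: loose white and blue salt shaker, 51 mm diameter, 130 mm high, behind the reminder; origin at its underside
- water_glass: loose clear drinking glass, 68 mm diameter, 112 mm high, in front on the right; origin at its underside
- mug: loose white mug with blue spots, 92 x 127 mm with its handle, 93 mm high, on the left; origin at its underside
Things that resemble listed ones, but are neither listed nor needed, are in the scene too. Several things have the shape of the reminder; the one meant has the colours described above.

How it is judged (in metres and radians):
At the end, for the whole second after the job is handed in: The red field rests at the pointers (its centre within 6 mm of the pointer point), the drum is still, and the button is fully out again (within 2 mm) (distance between red_field and pointer below 0.006 m and value of joint button below 0.002 m and velocity of joint drum between -0.1 and 0.1 rad/s); the robot touches nothing.
It fails at once if a bystander (garlic, salt shaker, glass, mug) is moved by more than 3 cm (distance of any of garlic, salt_shaker, water_glass, mug from where it was at the start of the episode above 0.03 m).
It fails at once if the salt shaker, the glass or the mug is tipped over (angle between any of salt_shaker, water_glass, mug's own z axis and vertical above 0.5 rad).
It also fails if it takes over 42 s, if anything falls off the work surface, if the arm or the gripper's body presses on something with over 40 N, if the wrist force passes 120 N, or if a joint passes its speed limit or range.

## Working session

There is one attempt and no reset: what is moved stays moved. The work goes in short steps, each a Python script; the robot and the scene stay as the last script left them, time stands still between calls to the robot, and variables do not carry over. Pictures are saved under pics/ and viewed, at most 10 in all, crops included, and the job is handed in when it is done.

```bash
mkdir -p pics
python3 - <<'E'
from station import r
import cv2,pickle
d={}
for n in("scene","top","wrist"):
    s=r.snapshot(n);d[n]=s;cv2.imwrite(f"pics/{n}0.png",s["frame"][:,:,::-1])
    print(n,s["fx"],s["fy"],s["cx"],s["cy"],s["dist_coeffs"],s["R"],s["t"])
pickle.dump(d,open("s0.pkl","wb"));print(r.sense()["clock"])
E
```

```text
scene 436.355469132089 436.355469132089 309.45788528779013 197.1164923904253 [0.02869662 0.         0.         0.         0.        ] [[-0.80737689 -0.5896341   0.02177587]
 [-0.26466536  0.32892372 -0.90651058]
 [ 0.52734695 -0.73765901 -0.42162113]] [0.53346754 0.25499832 1.34429516]
top 490.82114150786225 490.82114150786225 322.5618532529278 196.234072872854 [-0.01286872  0.          0.          0.          0.        ] [[-0.08235906 -0.99660195 -0.00123663]
 [-0.97319213  0.08069172 -0.21537392]
 [ 0.21474186 -0.01653452 -0.97653087]] [0.13225074 0.59620432 1.5131491 ]
wrist 333.8128683800841 333.8128683800841 320.75285990662843 195.4239766975576 [-0.07122538  0.          0.          0.          0.        ] [[ 0.32496031  0.94572406 -0.00260673]
 [ 0.91550349 -0.31388256  0.25165669]
 [ 0.23717958 -0.0841649  -0.96781306]] [-0.59961736 -0.03123806  0.39113861]
0.15
```

View pics/scene0.png

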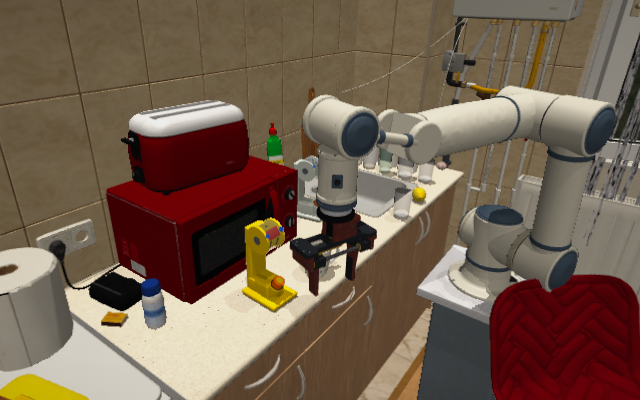

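View pics/top0.png

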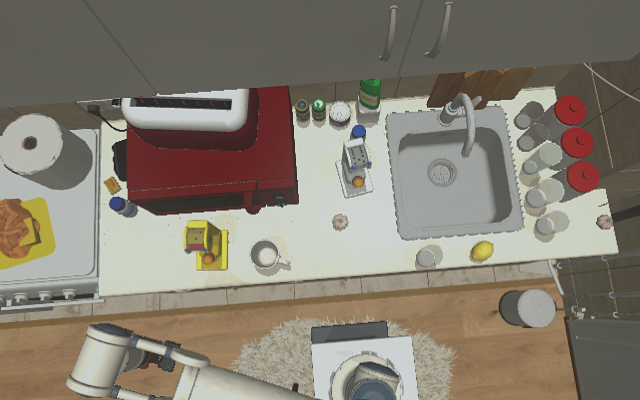

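Candidates: the white reminder at top (355,170), with its button at (357,182), also partly visible in scene at (307,185). The yellow reminder at top (205,240) / scene (265,265) is a decoy. I choose the white one. In the top view the garlic is at (340,222), the glass at (428,257), the mug at (267,255) and the salt shaker at (358,133). Next is a close crop.

```bash
cat > h.py <<'E'
import numpy as np,cv2
def ray(s,uv):
    K=np.array([[s["fx"],0,s["cx"]],[0,s["fy"],s["cy"]],[0,0,1]])
    p=cv2.undistortPoints(np.array([[uv]],float),K,np.array(s["dist_coeffs"]))[0,0]
    R=np.array(s["R"]);t=np.array(s["t"]);d=R.T@np.r_[p,1];return -R.T@t,d/np.linalg.norm(d)
def onz(s,uv,z):
    c,d=ray(s,uv);return c+d*(z-c[2])/d[2]
def proj(s,X):
    K=np.array([[s["fx"],0,s["cx"]],[0,s["fy"],s["cy"]],[0,0,1]])
    return cv2.projectPoints(np.array(X,float).reshape(-1,1,3),cv2.Rodrigues(np.array(s["R"]))[0],np.array(s["t"],float),K,np.array(s["dist_coeffs"]))[0][:,0]
E
python3 - <<'E'
import pickle,cv2,numpy as np
from h import *
d=pickle.load(open("s0.pkl","rb"));s=d["top"];f=s["frame"]
a=cv2.resize(f[115:275,315:445][:,:,::-1],None,fx=4,fy=4,interpolation=cv2.INTER_CUBIC)[:600]
cv2.imwrite("pics/crop.png",a)
hsv=cv2.cvtColor(f,cv2.COLOR_RGB2HSV)
m=(hsv[...,0]>5)&(hsv[...,0]<22)&(hsv[...,1]>150)&(hsv[...,2]>100);m[:,:320]=0;m[:,390:]=0;m[:140]=0;m[210:]=0
ys,xs=np.nonzero(m);print(len(xs),xs.mean(),ys.mean(),onz(s,(xs.mean(),ys.mean()),.065))
for n,uv,z in(("garlic",(340,222),.026),("glass",(428,257),.05),("mug",(265,253),.05),("salt",(358,131),.12)):print(n,onz(s,uv,z))
E
```

```text
36 358.1111111111111 182.0 [ 0.64259732 -0.03591919  0.065     ]
garlic [0.52327087 0.03239853 0.026     ]
glass [ 0.38474271 -0.23370065  0.05      ]
mug [0.43995017 0.27923674 0.05      ]
salt [ 0.79635395 -0.0468716   0.12      ]
```

View pics/crop.png

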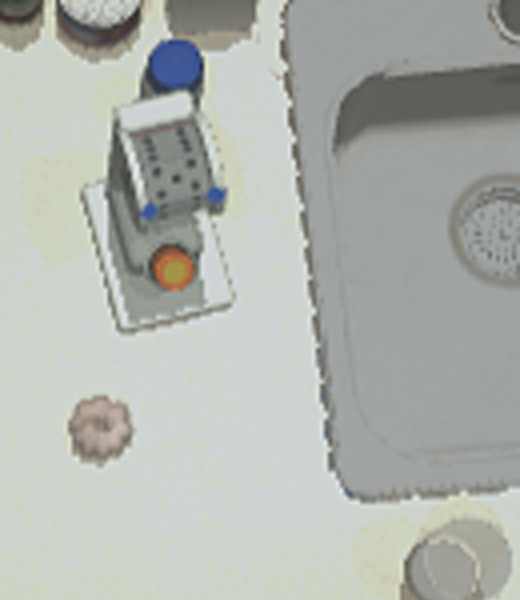

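The crop confirms it: white housing, orange button, two blue pointers at the front of the drum and the salt shaker behind. I'll estimate the yaw and take a close look with the wrist camera from along the button axis.

```bash
cat >> h.py <<'E'
from scipy.spatial.transform import Rotation as Ro
def tool(yaw,flip):
    # button axis n, tool z=-n, tool y = +-reminder y
    n=np.array([-.5*np.cos(yaw),-.5*np.sin(yaw),np.sqrt(.75)])
    y=np.array([-np.sin(yaw),np.cos(yaw),0])*flip
    R=np.c_[np.cross(y,-n),y,-n];return n,Ro.from_matrix(R).as_euler("xyz",degrees=True)
E
python3 - <<'E'
import pickle,cv2
from station import r
from h import *
s=pickle.load(open("s0.pkl","rb"))["top"]
P=[onz(s,(315+u/4-.4,115+v/4-.4),.01) for u,v in((123,332),(233,305),(84,188))]
e=P[0]-P[1];g=P[2]-P[0];print(P,np.linalg.norm(e),np.degrees(np.arctan2(-e[0],e[1])),np.linalg.norm(g),np.degrees(np.arctan2(g[1],g[0])))
yaw=(np.arctan2(-e[0],e[1])*130*0+np.arctan2(-e[0],e[1])+np.arctan2(g[1],g[0]))/2
B=np.array([.64,-.036,.07])
for fl in(1,-1):
    n,o=tool(yaw,fl)
    for k in(0,.05,.12,.15): print(fl,k,o,r.inverse_kinematics(list(B+n*(.182+k)),list(o)))
E
```

```text
[array([0.60628105, 0.00648579, 0.01      ]), array([ 0.6216587, -0.0871376,  0.01     ]), array([0.73311992, 0.02784512, 0.01      ])] 0.0948778767790796 9.327546468524517 0.12862471660595973 9.558776724914775
1 0 [ 180.          30.        -170.5568384] [ -12.00073996  -11.74877134  107.19316924   12.59724629   56.94411758
 -115.73598312]
1 0.05 [ 180.          30.        -170.5568384] [ -13.17130874  -17.40497512  107.40479263   12.51706924   62.5125826
 -115.68739982]
1 0.12 [ 180.          30.        -170.5568384] [ -15.03241588  -24.17948853  106.42403923   12.69593178   70.48579536
 -115.81923374]
1 0.15 [ 180.          30.        -170.5568384] [ -15.92266022  -26.62723529  105.55495723   12.88092356   73.91471289
 -115.9477876 ]
-1 0 [180.        -30.          9.4431616] [-12.00073996 -11.74877134 107.19316924  12.59724629  56.94411758
  64.26401688]
-1 0.05 [180.        -30.          9.4431616] [-13.17130874 -17.40497512 107.40479263  12.51706924  62.5125826
  64.31260018]
-1 0.12 [180.        -30.          9.4431616] [-15.03241588 -24.17948853 106.42403923  12.69593178  70.48579536
  64.18076626]
-1 0.15 [180.        -30.          9.4431616] [-15.92266022 -26.62723529 105.55495723  12.88092356  73.91471289
  64.0522124 ]
```

Run:
```python
import cv2,pickle
from station import r
from h import *
st=r.sense();s=pickle.load(open("s0.pkl","rb"))["wrist"]
Rt=Ro.from_euler("xyz",st["orientation"],degrees=True).as_matrix()
off=Rt.T@(-np.array(s["R"]).T@np.array(s["t"])-st["tcp_pos"]);print("cam in tool",off)
yaw=np.radians(9.44);B=np.array([.64,-.036,.07])
front=np.array([-np.cos(yaw),-np.sin(yaw),0])
fl=max((1,-1),key=lambda f:(Ro.from_euler("xyz",tool(yaw,f)[1],degrees=True).as_matrix()@off)@front);print("flip",fl)
n,o=tool(yaw,fl)
r.servo_line([.17,.47,.5],speed=.3)
r.reach(list(B+n*(.182+.12)),list(o))
s=r.snapshot("wrist");pickle.dump(s,open("w1.pkl","wb"));cv2.imwrite("pics/w1.png",s["frame"][:,:,::-1])
st=r.sense();print(st["clock"],st["tcp_pos"],st["joints"])
```

```text
cam in tool [0.06811181 0.00061054 0.01891849]
flip 1
3.1917 [ 0.49121964 -0.06017851  0.33178852] [ -14.96211971  -24.17026915  106.39449145   12.70263335   70.49167867
 -115.79998012]
```

View pics/w1.png

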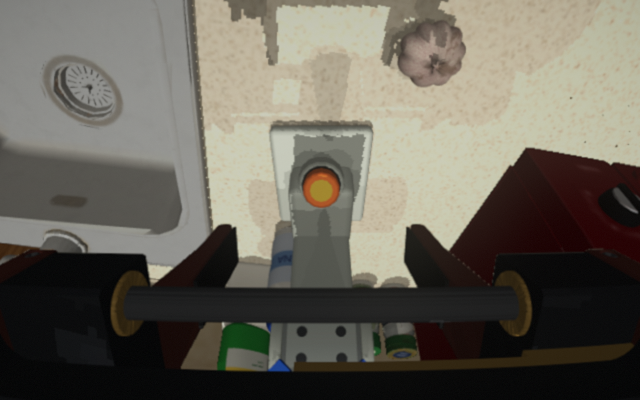

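The wrist view shows the button at (321,188), the garlic at (432,52), the left pointer at (280,366) and part of a dotted field at (320,345). Next I'll measure the button and read the drum from the top and scene cameras.

Run:
```python
import cv2,pickle
from station import r
from h import *
s=pickle.load(open("w1.pkl","rb"));t=pickle.load(open("s0.pkl","rb"))["top"]
for nm,S,box in(("w",s,(150,230,280,360)),("t",t,(170,195,345,372))):
    h=cv2.cvtColor(S["frame"],cv2.COLOR_RGB2HSV);M=np.zeros(h.shape[:2],bool);M[box[0]:box[1],box[2]:box[3]]=1
    for lo,hi in((3,25),(3,14),(15,25)):
        ys,xs=np.nonzero(M&(h[...,0]>=lo)&(h[...,0]<=hi)&(h[...,1]>130)&(h[...,2]>90))
        if len(xs): print(nm,lo,hi,len(xs),xs.min(),xs.max(),ys.min(),ys.max(),xs.mean(),ys.mean(),onz(S,(xs.mean(),ys.mean()),.07))
a=r.snapshot("top");b=r.snapshot("scene");pickle.dump((a,b),open("s1.pkl","wb"))
A=cv2.resize(a["frame"][130:190,335:380],(450,600),interpolation=cv2.INTER_CUBIC)
X=np.array([.70,-.03,.19]);u,v=proj(b,X)[0].astype(int);print(u,v)
Bc=cv2.resize(b["frame"][v-30:v+30,u-17:u+17],(340,600),interpolation=cv2.INTER_CUBIC)
cv2.imwrite("pics/d1.png",np.hstack([A,Bc])[:,:,::-1])
```

```text
w 3 25 1030 303 339 171 207 320.8757281553398 189.09223300970874 [ 0.64081522 -0.03490028  0.07      ]
w 3 14 617 303 339 171 207 320.91085899513774 188.27390599675851 [ 0.63984213 -0.03503198  0.07      ]
w 15 25 413 310 332 179 201 320.8232445520581 190.31476997578693 [ 0.64227755 -0.03470235  0.07      ]
t 3 25 70 354 362 177 186 358.0 181.92857142857142 [ 0.64164211 -0.03511603  0.07      ]
t 3 14 37 354 362 177 186 357.6216216216216 181.35135135135135 [ 0.64365359 -0.03408722  0.07      ]
t 15 25 33 356 361 180 185 358.42424242424244 182.57575757575756 [ 0.63938806 -0.03626892  0.07      ]
306 167
```

View pics/d1.png

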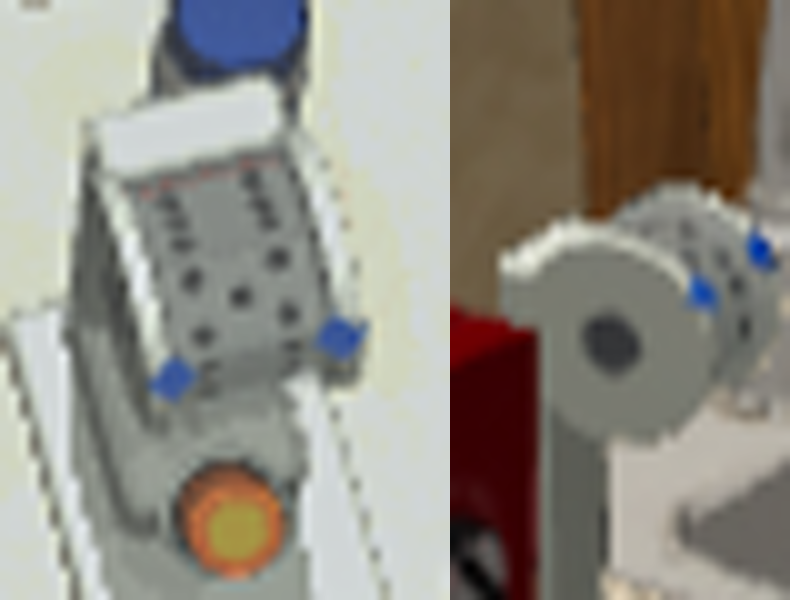

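The top camera looks from an elevation of about 78° on the drum's front. It shows 5 dots on top, 6 dots behind and only a sliver of red beyond, so 4 dots stand at the pointers and 3 presses remain. I'll do one press with force monitoring and check the result.

```bash
cat >> h.py <<'E'
yaw=np.radians(9.44);B=np.array([.641,-.035,.07]);n,o=tool(yaw,1)
def go(r,d,sp): # tip at height d above nominal out-face
    r.servo_line(list(B+n*(.182+d)),list(o),speed=sp)
def F(r): return float(np.dot(r.sense()["contact_force"],n))
E
python3 - <<'E'
import cv2,pickle
from station import r
from h import *
r.grab(5);go(r,.012,.12);print("free",F(r),r.sense()["opening"])
f0=F(r);log=[]
for d in [.006,.003,0,-.004,-.008,-.012]+[-.0135-.001*i for i in range(8)]:
    go(r,d,.04);f=F(r)-f0;log.append((round(d,4),round(f,2)))
    if f>9: break
print(log)
go(r,.012,.08);r.wait(.2);print(F(r),r.sense()["clock"])
a=r.snapshot("top");pickle.dump(a,open("t2.pkl","wb"))
cv2.imwrite("pics/d2.png",cv2.resize(a["frame"][130:190,335:380],(450,600),interpolation=cv2.INTER_CUBIC)[:,:,::-1])
E
```

```text
free 0.9025831081649434 0.00034400124332121265
[(0.006, -1.69), (0.003, -0.97), (0, 0.1), (-0.004, 1.06), (-0.008, 0.34), (-0.012, 0.52), (-0.0135, 0.67), (-0.0145, 0.73), (-0.0155, 1.28), (-0.0165, 1.13), (-0.0175, 1.45), (-0.0185, 6.32), (-0.0195, 15.61)]
0.2643820897400768 9.7333
```

View pics/d2.png

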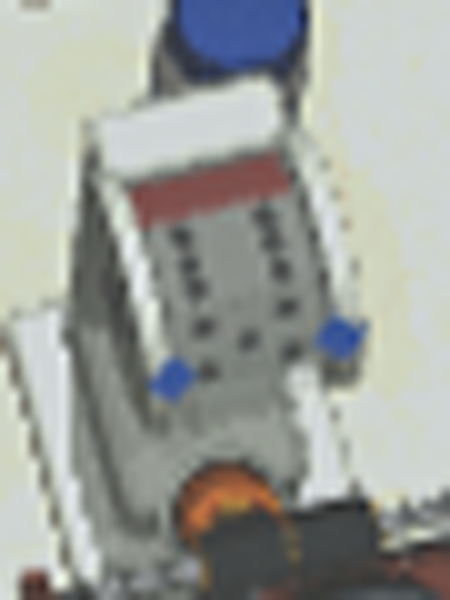

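The drum has advanced: red now shows at the back, with 6 dots at about (235,265) and 5 dots at (250,340). The shift looks smaller than one full field, so it may still be turning. I'll look again, measuring the red patch numerically.

Run:
```python
import cv2,pickle
from station import r
from h import *
def red(s):
    h=cv2.cvtColor(s["frame"],cv2.COLOR_RGB2HSV);M=np.zeros(h.shape[:2],bool);M[135:175,342:372]=1
    m=M&((h[...,0]<8)|(h[...,0]>170))&(h[...,1]>70);ys,xs=np.nonzero(m);return len(ys),(ys.min(),ys.max(),ys.mean()) if len(ys) else 0
print(red(pickle.load(open("s1.pkl","rb"))[0]),red(pickle.load(open("t2.pkl","rb"))))
for i in range(2):
    a=r.snapshot("top");print(red(a));r.wait(.3)
cy=np.cos(yaw);sy=np.sin(yaw)
for e in (35,86.4,137.8,112,61):   # expected field centres
    for rad in(.031,):
        q=np.radians(e);x=.05-rad*np.cos(q)  # drum axis x=+10 -> 50 mm behind button
        print(e,(proj(a,[B[0]+x*cy,B[1]+x*sy,.19+rad*np.sin(q)])[0]-[335,130])*10)
cv2.imwrite("pics/d3.png",cv2.resize(a["frame"][130:190,335:380],(450,600),interpolation=cv2.INTER_CUBIC)[:,:,::-1])
print(F(r),r.sense()["clock"])
```

```text
(0, 0) (53, (np.int64(146), np.int64(152), np.float64(148.62264150943398)))
(54, (np.int64(146), np.int64(152), np.float64(148.64814814814815)))
(53, (np.int64(146), np.int64(152), np.float64(148.62264150943398)))
35 [240.44582682 329.85045188]
86.4 [222.90891458 243.05555937]
137.8 [198.87703936 175.48094816]
112 [210.49657004 202.67299283]
61 [233.54991866 288.15182814]
-0.25523942995184035 10.4833
```

The drum is at rest. I'll check the field against the pointers from the front with the wrist camera before pressing again.

Run:
```python
import cv2,pickle
from station import r
from h import *
s=pickle.load(open("w1.pkl","rb"))
st_pos=np.array([0.49121964,-0.06017851,0.33178852])
Rt=Ro.from_euler("xyz",o,degrees=True).as_matrix()
Rct=np.array(s["R"])@Rt; off=Rt.T@(-np.array(s["R"]).T@np.array(s["t"])-st_pos)
cy,sy=np.cos(yaw),np.sin(yaw)
x=.05-.031*np.cos(np.radians(35));P=np.array([B[0]+x*cy,B[1]+x*sy,.19+.031*np.sin(np.radians(35))])
dc=np.array([0,(130-195)/334,1]);dc/=np.linalg.norm(dc)
for el in (45,40,50,55,60):
    e=np.radians(el);v=np.array([np.cos(e)*cy,np.cos(e)*sy,-np.sin(e)])   # wanted view dir
    best=None
    for tilt in np.arange(10,80,.5):
        a=np.radians(tilt);zt=np.array([np.sin(a)*cy,np.sin(a)*sy,-np.cos(a)]);y=np.array([-sy,cy,0])
        R=np.c_[np.cross(y,zt),y,zt];c=(R@Rct.T@dc)@v
        if best is None or c>best[0]: best=(c,tilt,R)
    R=best[2];T=P-.27*v-R@off;oo=Ro.from_matrix(R).as_euler("xyz",degrees=True)
    q=r.inverse_kinematics(list(T),list(oo));print(el,best[:2],T,q)
    if q is not None: break
if q is not None:
    go(r,.08,.2);r.reach(list(T),list(oo));a=r.snapshot("wrist");pickle.dump(a,open("w2.pkl","wb"))
    u,v=proj(a,P)[0].astype(int);print(u,v,r.sense()["clock"])
    cv2.imwrite("pics/w2.png",cv2.resize(a["frame"][max(0,v-80):v+80,u-100:u+100],None,fx=3.5,fy=3.5,interpolation=cv2.INTER_CUBIC)[:,:,::-1])
```

```text
45 (np.float64(0.9999995747383132), np.float64(41.5)) [ 0.51415805 -0.05637489  0.45782104] [ -15.17567951  -23.78265987   95.31611893   17.02764736   70.47903244
 -114.78261112]
320 134 11.7833
```

View pics/w2.png

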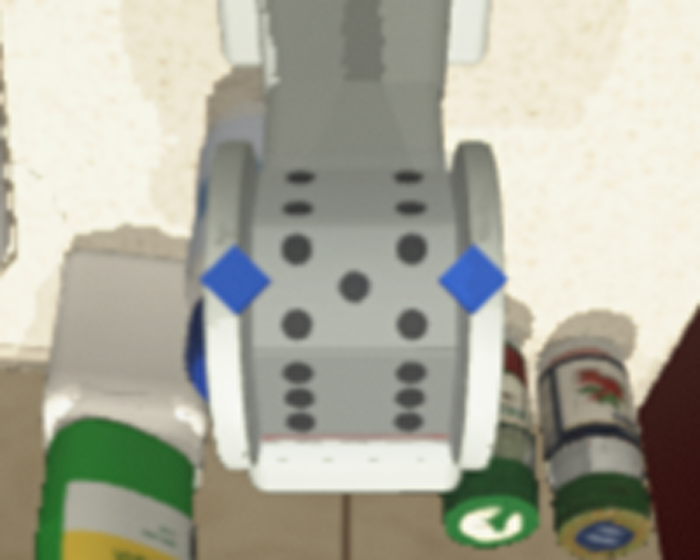

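The image is upside down. The 5-dot field at (353,285) stands centred between the blue pointers at (235,280) and (472,280), so 2 presses remain. I'll do the second press and check again.

```bash
cat >> h.py <<'E'
def press(r):
    go(r,.012,.12);f0=F(r);go(r,.004,.06);go(r,-.0182,.05);f=F(r)-f0;r.wait(.1);go(r,.012,.08);r.wait(.4);return f
def red(s):
    h=cv2.cvtColor(s["frame"],cv2.COLOR_RGB2HSV);M=np.zeros(h.shape[:2],bool);M[135:175,342:372]=1
    m=M&((h[...,0]<8)|(h[...,0]>170))&(h[...,1]>70);ys,xs=np.nonzero(m);return len(ys),xs.mean(),ys.min(),ys.max(),ys.mean()
E
python3 - <<'E'
import cv2,pickle
from station import r
from h import *
go(r,.08,.2);print(press(r));a=r.snapshot("top");print(red(a));r.wait(.2);a=r.snapshot("top");print(red(a),r.sense()["clock"])
cv2.imwrite("pics/d4.png",cv2.resize(a["frame"][130:190,335:380],(450,600),interpolation=cv2.INTER_CUBIC)[:,:,::-1])
E
```

```text
5.217303872405023
(137, np.float64(357.5839416058394), np.int64(149), np.int64(160), np.float64(154.7810218978102))
(135, np.float64(357.5407407407407), np.int64(149), np.int64(160), np.float64(154.85925925925926)) 15.6583
```

View pics/d4.png

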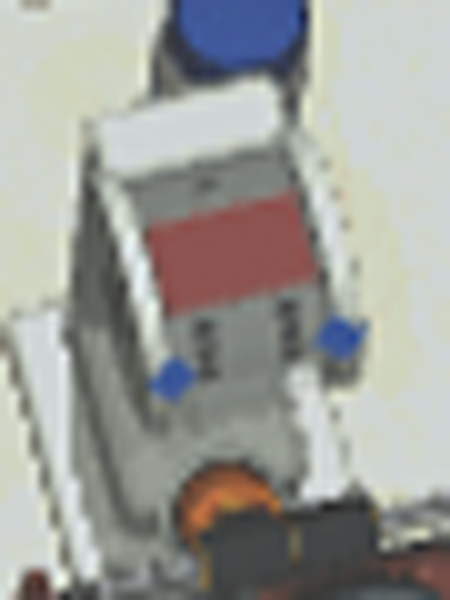

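The drum has moved one full field: red is on top at (235,253) and 6 dots stand at the pointers, so one press remains. I'll do it, then check from the front.

Run:
```python
import cv2,pickle
from station import r
from h import *
print(press(r));a=r.snapshot("top");print(red(a))
go(r,.08,.2)
r.reach([0.51415805,-0.05637489,0.45782104],[180,41.5,-170.56]);r.wait(.3)
a=r.snapshot("wrist");print(r.sense()["clock"],r.sense()["orientation"],F(r))
cv2.imwrite("pics/w3.png",cv2.resize(a["frame"][20:214,220:420],None,fx=3,fy=3,interpolation=cv2.INTER_CUBIC)[:,:,::-1])
```

```text
5.803325457493445
(95, np.float64(359.3578947368421), np.int64(159), np.int64(168), np.float64(163.05263157894737))
19.4583 [ 179.94464149   41.40076023 -170.5912717 ] 0.16704210942968925
```

View pics/w3.png

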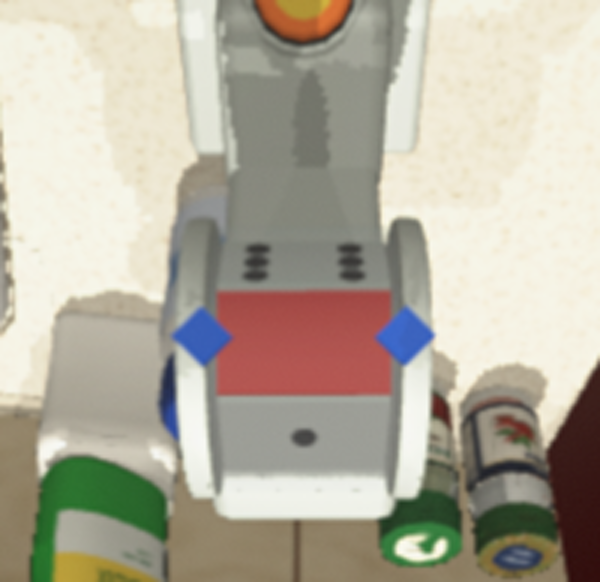

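The red field, centred at (304,343), stands between the pointers at (203,337) and (405,337). The button is out and the arm is clear.

```bash
python3 -c "
from station import r
print(r.hand_in())"
```

```text
the job is handed in; nothing more can be done
None
```

I pressed the white reminder's button three times; the last wrist picture shows the red field at the blue pointers and the button out, and the job is handed in (19.5 s on the clock, no verdict returned).

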